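Lock the blue sieve onto the sieve stack

TASK

Pick up the blue sieve by its bar handle and stack it on the grey sieve base: lower it with its two lugs through the base's two notches until it sits down on the ring, then turn it a quarter turn clockwise (seen from above) so that it locks, with its bar pointing at the green marks. Let go of it there and leave the orange sieve standing where it is.

Things in the scene. Friction and masses are not known exactly. Their poses are not given: they have to be found in the camera images.
- blue_sieve: Loose blue sieve, about 180 g, 92 mm across, 92 tall. Origin: centre of underside, z up. Spigot 62 across, z 0-18 mm, two lugs at its foot along +x and -x (14 wide, 7 thick, tips 46 from axis); cup z 18-48; above it a bar handle along x: 94 long, 16 wide (y), z 76-92, on end legs, clear below to z 48. Pinch its middle across y. Bar lies right above the lugs; a half turn gives the same part.
- orange_sieve: Loose orange sieve, same shape as the blue one, not wanted now. Origin: centre of underside.
- sieve_base: Grey round base fixed to the table, 116 mm across, 60 tall, open top. Origin: centre of underside, z up. Its top ring has a 72 mm hole and two notches along +x and -x (28 wide, out to 51 mm from axis; white marks): lugs enter with the bar along the base's x, 5 mm play, 9 degrees. Seated, the sieve's origin is 42 mm above the base's and the cup rests on the ring.
- lock_mark (a point): One of the two green marks (the other is opposite) on the base's rim: on its +y axis, 55 mm from the axis, 60 mm above the table. Locked, the sieve's bar points along the base's y at both green marks: a quarter turn clockwise seen from above; an end stop lies about 6 degrees beyond it. Turned the other way it is stopped after about 54 degrees, not locked.

How it is judged:
By the outcome, as a careful person would: the job done as asked, in the order asked, and still so for the second after the job is handed in, with the robot touching nothing.
It also fails if it takes over 42 s, if anything falls off the work surface, if the arm or the gripper's body presses on something with over 40 N, if the wrist force passes 120 N, or if a joint passes its speed limit or range.

ROBOT

A 6-joint arm with a two-finger parallel gripper is mounted at the origin on a cart in front of the work surface, level with it; the furniture and walls round the work are solid. World frame = base frame: x ahead of the robot, y to its left, z up, the work surface at z = 0. Lengths are in mm, angles in rad, forces in N, time in s.
With the tool pointing down it reaches from about 275 to 1000 mm from the base axis. Payload 8.4 kg.
Tool frame: the origin (TCP) lies midway between the tips of the shut fingers; the grasp point (between the pads) lies 19 mm behind it; z points along the fingers, y is the line along which they close (so a half turn about z gives the same grasp; the last joint's range is limited). The gripper opens to 85 mm and grips with 20 to 120 N. Pads are 22 mm wide; open, the fingers measure 114 mm over their backs; the gripper's body (76 mm by 85 mm) begins 54 mm behind the grasp point. The pads swing forward as they close: fully open they stand 13 mm farther back than shut.
Start: joints at [1.263, 0.353, 1.633, -0, 1.155, -0.002], TCP at [188.159, 596.007, 231.281] pointing down, gripper open.
Joint ranges: [-2.63, 2.63], [-0.92, 2.1], [0.06, 2.66], [-1.3, 4.44], [0, 2.69], [-3.02, 3.02]. Speed limits (rad/s): [2.22, 2.22, 2.79, 3.14, 3.14, 3.14].

INTERFACE

Orientations are given as [roll, pitch, yaw] about the fixed x, y, z axes, in that order (R = Rz(yaw) Ry(pitch) Rx(roll)).
In Python, from rig import monitor, imaging, r gives the robot as it stands.
- The arm moves only by the tool drive_tool, never from a script. Its argument "plan" is a list of rows, each an object of numbers: "x", "y", "z": the shift along the tool's x, y, z in units of 50 mm (1.0 is 50 mm); "ax", "ay", "az": the turn, a rotation vector about the tool's x, y, z in units of 6 degrees (1.0 is 6 degrees); "hand": the finger opening in mm, from 0 to 85.4. In form: [{"x": .., "y": .., "z": .., "ax": .., "ay": .., "az": .., "hand": ..}, ...]. A call has 1 to 8 rows; each row is the pose to reach, as a shift and turn from the pose commanded when the call began, along the tool's axes at that moment; what a row does not reach only later rows make up. A row lasts 1/10 s, in which the tool goes at most 50 mm and 8.59 degrees, less where a joint would pass 70% of its speed; a pose out of reach is approached as far as the arm can. A call with a gripper value outside its range is refused whole. The fingers move at their own pace and stop on an object; "grip_force" is the grip in N (left out, the last holds). Time passes only in rows, so rows that repeat a pose let the fingers close. It gives the time, the measured TCP pose, the force, the opening and the grip force at its end, in the units of the state.
- monitor.sense(): the state, without advancing time (a new reading comes with each control period).
- imaging.grab_frame(name): name is "side" or "top" or "wrist"; returns the picture (384x512x3 uint8, red, green, blue); there is no depth.
- imaging.camera_info(name): a dict with "mtx" (3x3 intrinsics, pixels), "dist" ([k1, k2, p1, p2, k3] as OpenCV has them; the pictures are not rectified), "R" (3x3) and "t" (3): a world point X has camera coordinates R X + t. Camera axes: x right, y down, z forward; pixel columns grow to the right and rows downward; lengths in mm; the calibration is good to about 2 mm. A picture is of the moment at which its call begins: read the wrist's pose just before it. camera_info takes no time and is no camera call; for the wrist camera it gives the pose at the moment of the call.
- r.sign_off(): hands the job in; it is judged then, once.
The state is a dict: "clock": time; "qpos": joint angles; "qvel": joint speeds; "joint_efforts": joint torques, N m; "eef_pos": TCP position; "tcp_rot": TCP orientation; "contact_force": force on the tool from outside, world axes, zero at the start; "wrist_torque": the same for the moment, N m; "opening": opening from 0.0 (shut) to 1.0 (fully open); "grasp_force": force on a finger pad.
Only numpy, scipy, OpenCV 4.12 (cv2) and the standard library are available. Lean on these libraries where they do the work, as an engineer would, in place of code of your own. Each camera call takes 0.05 s, during which the arm holds its last target. There are 200 camera calls.

## Working session

There is one attempt and no reset: what is moved stays moved. The work goes in short steps, Python scripts to look and compute and a tool call to move; the robot and the scene stay as the last step left them, time stands still between calls to the robot, and variables do not carry over. Pictures are saved under pics/ and viewed, at most 10 in all, crops included, and the job is handed in when it is done.

Besides the shell and the picture viewer there is one more tool, called after "Emit:" by a JSON object that holds its "name" and its "arguments", one argument or row to a line. drive_tool: Moves the arm, as the interface text tells. Its arguments: {"type":"object","properties":{"plan":{"type":"array","items":{"type":"object","properties":{"x":{"type":"number"},"y":{"type":"number"},"z":{"type":"number"},"ax":{"type":"number"},"ay":{"type":"number"},"az":{"type":"number"},"hand":{"type":"number"}}}},"grip_force":{"type":"number"}},"required":["plan"]}

```bash
ls; mkdir -p pics; python3 - <<'E'
from rig import monitor, imaging, r
import cv2, numpy as np
s=monitor.sense(); print(s)
a=[]
for n in ("side","top","wrist"):
    c=imaging.camera_info(n); p=imaging.grab_frame(n); cv2.imwrite(f"pics/{n}0.png",p[:,:,::-1]); a.append(p[:,:,::-1])
    print(n,np.round(c["mtx"],1).tolist(),np.round(c["dist"],3),np.round(c["R"],3).tolist(),np.round(c["t"],1))
cv2.imwrite("pics/st.png",cv2.resize(np.hstack(a[:2]),(800,300)))
E
```

```text
pics
{'clock': 0.0, 'qpos': array([ 1.26259099e+00,  3.53637358e-01,  1.63412274e+00,  1.18522438e-06,
        1.15522269e+00, -2.39894851e-03]), 'qvel': array([ 0.00261197,  0.00124255, -0.00136623, -0.00068027,  0.00030612,
        0.00166626]), 'joint_efforts': array([-3.82243685e-03, -6.05241537e+01, -3.42068052e+01, -1.21925900e-04,
        9.15923476e-03, -2.35749093e-05]), 'eef_pos': array([188.0183841 , 595.54908209, 230.57330496]), 'tcp_rot': array([-3.14020253e+00, -4.41853209e-06,  2.83578578e+00]), 'contact_force': array([0.27663054, 0.25089366, 0.02002568]), 'wrist_torque': array([ 0.04346649, -0.04813063, -0.04074532]), 'grasp_force': 0.0, 'opening': 0.9963201006071315}
side [[381.9, 0.0, 257.3], [0.0, 381.9, 191.6], [0.0, 0.0, 1.0]] [-0.032  0.     0.     0.     0.   ] [[-0.948, -0.317, -0.02], [-0.135, 0.461, -0.877], [0.287, -0.829, -0.48]] [579.9  26.7 889.5]
top [[360.9, 0.0, 250.8], [0.0, 360.9, 196.6], [0.0, 0.0, 1.0]] [-0.006  0.     0.     0.     0.   ] [[0.029, -1.0, -0.002], [-0.986, -0.028, -0.166], [0.166, 0.007, -0.986]] [180.1 543.7 848.4]
wrist [[266.4, 0.0, 253.2], [0.0, 266.4, 187.6], [0.0, 0.0, 1.0]] [-0.03  0.    0.    0.    0.  ] [[0.302, 0.953, -0.002], [0.907, -0.286, 0.311], [0.295, -0.096, -0.951]] [-624.   -41.1  380.5]
```

View pics/st.png

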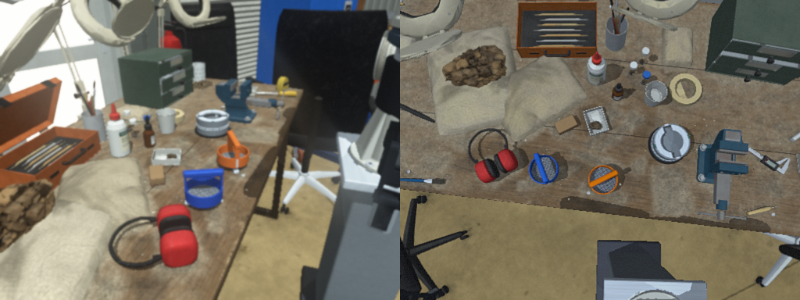

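View pics/top0.png

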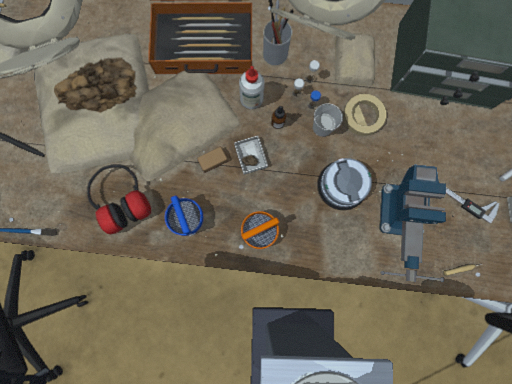

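The top view shows the blue sieve at about (184,216), the orange one at (261,230), and the base at (346,183) with the vise just to its right. The arm isn't in view. I'll zoom in on these areas and measure.

```bash
cat > h.py <<'E'
import cv2, numpy as np
def ray(c,uv):
    n=cv2.undistortPoints(np.array(uv,float).reshape(-1,1,2),c["mtx"],c["dist"]).reshape(-1,2)
    d=np.c_[n,np.ones(len(n))]@c["R"]; o=-c["R"].T@c["t"]; return o,d
def onz(c,uv,z):
    o,d=ray(c,uv); return o+d*((z-o[2])/d[:,2])[:,None]
def tri(c1,p1,c2,p2):
    o1,d1=ray(c1,[p1]);o2,d2=ray(c2,[p2]);d1=d1[0];d2=d2[0]
    s=np.linalg.lstsq(np.c_[d1,-d2],o2-o1,rcond=None)[0]; a=o1+s[0]*d1;b=o2+s[1]*d2
    return (a+b)/2,np.linalg.norm(a-b)
def bluemask(im): # rgb
    h=cv2.cvtColor(im,cv2.COLOR_RGB2HSV); return cv2.inRange(h,(108,150,60),(125,255,255))
def px(c,X): return cv2.projectPoints(np.array(X,float).reshape(-1,1,3),cv2.Rodrigues(np.array(c["R"]))[0],np.array(c["t"],float),c["mtx"],np.array(c["dist"],float))[0].reshape(-1,2)
E
python3 - <<'E'
import cv2,numpy as np
t=cv2.imread("pics/top0.png");s=cv2.imread("pics/side0.png")
Z=lambda i,u,v:cv2.resize(i[v-34:v+34,u-45:u+45],(400,300),interpolation=cv2.INTER_CUBIC)
print(Z(s,272,160).shape)
cv2.imwrite("pics/z1.png",np.vstack([np.hstack([Z(t,184,216),Z(t,346,183)]),np.hstack([Z(s,260,242),Z(s,272,160)])]))
E
```

```text
(300, 400, 3)
```

View pics/z1.png

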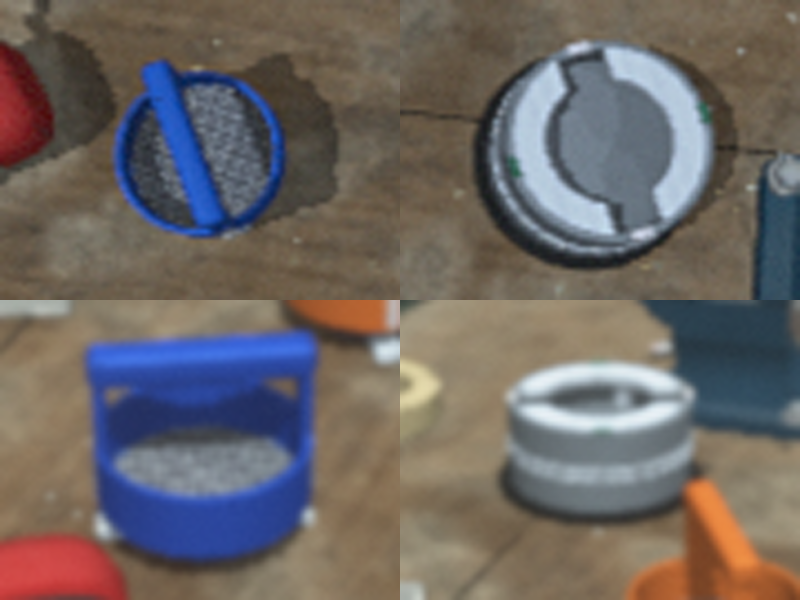

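```bash
python3 - <<'E'
from rig import imaging
from h import *
ct,cs=imaging.camera_info("top"),imaging.camera_info("side")
A=tri(ct,(174.3,197.3),cs,(236.3,219.7));B=tri(ct,(185.8,231.5),cs,(285.4,217.5));print("bar",A,B)
for z in (92,): 
    p=onz(ct,[(174.3,197.3),(185.8,231.5)],z);print(p,p.mean(0),np.degrees(np.arctan2(*(p[0]-p[1])[1::-1])),np.linalg.norm(p[0]-p[1]))
for q in ((272,155.3),(272,140.6)):
    for g in ((369.7,174.5),(326.5,186.6)): print("green",tri(ct,g,cs,q))
w=onz(ct,[(341.5,159.4),(355.5,201.9)],60);g=onz(ct,[(369.7,174.5),(326.5,186.6)],60)
for p in (w,g): print(p,p.mean(0),np.degrees(np.arctan2(*(p[0]-p[1])[1::-1])),np.linalg.norm(p[0]-p[1]))
print("orange",onz(ct,[(261,230)],90))
E
```

```text
bar (array([524.16036564, 375.3830854 ,  89.42185645]), np.float64(0.38449872635254667)) (array([443.15948555, 343.27313646,  89.51447007]), np.float64(3.3828348465960945))
[[523.93443328 374.86798789  92.        ]
 [444.66151929 343.15640322  92.        ]] [484.29797628 359.01219556  92.        ] 21.802916729439797 85.38043976156108
green (array([ 608.29237249, -115.18719441,    2.61179345]), np.float64(10.183762129389338))
green (array([565.95550837,  10.71117538,  58.86519162]), np.float64(0.8217286377977253))
green (array([598.83446495, -96.67145432,  57.23082021]), np.float64(2.7145298524629946))
green (array([559.76063101,  20.63147513, 104.26106599]), np.float64(5.286266076641834))
[[635.95992235 -26.60418481  60.        ]
 [530.21123516 -59.22364879  60.        ]] [583.08557876 -42.9139168   60.        ] 17.143012455775125 110.66532551737579
[[599.52280286 -95.53184659  60.        ]
 [566.13345375  11.02174912  60.        ]] [582.82812831 -42.25504874  60.        ] -72.60123569417048 111.66251561730161
orange [[453.24217325 169.46949894  90.        ]]
```

View pics/wrist0.png

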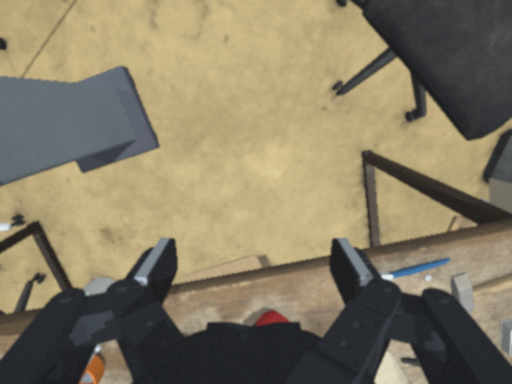

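The bar centre measures about (484,359), top about z 90, with its axis at 21.8°. The base centre is about (583,-42.6) with its x axis at 17.3° and rim at about z 59. The wrist view shows only the floor, the fingers and the table edge. First I'll move above the blue sieve.

```bash
cat > go.py <<'E'
import sys,numpy as np
from scipy.spatial.transform import Rotation as Ro
from rig import monitor
def main(x,y,z,yaw):
    s=monitor.sense(); p=np.array(s["eef_pos"]);R=Ro.from_euler("xyz",s["tcp_rot"])
    T=Ro.from_euler("xyz",[np.pi,0,np.radians(yaw)])
    print("t",round(s["clock"],2),"pos",p.round(1),"rpy",np.degrees(s["tcp_rot"]).round(2),"F",np.round(s["contact_force"],1),"g",round(s["grasp_force"],1),"open",round(s["opening"],3))
    print("xyz",(R.inv().apply(np.array([x,y,z])-p)/50).round(3),"a",(np.degrees((R.inv()*T).as_rotvec())/6).round(3))
if __name__=="__main__": main(*map(float,sys.argv[1:5]))
E
python3 go.py 484 359 210 201.8
```

```text
t 0.15 pos [188.  595.7 230.7] rpy [-179.94   -0.    162.48] F [ 0.7 -0.8 -0.7] g 0.0 open 1.002
xyz [-7.069 -2.731  0.418] a [-1.000e-02 -4.000e-03 -6.553e+00]
```

Emit:
{"name": "drive_tool", "arguments": {
  "plan": [
    {"x":-7.07,"y":-2.73,"z":0.42,"az":-6.55,"hand":85},
    {"x":-7.07,"y":-2.73,"z":0.42,"az":-6.55,"hand":85},
    {"x":-7.07,"y":-2.73,"z":0.42,"az":-6.55,"hand":85},
    {"x":-7.07,"y":-2.73,"z":0.42,"az":-6.55,"hand":85},
    {"x":-7.07,"y":-2.73,"z":0.42,"az":-6.55,"hand":60},
    {"x":-7.07,"y":-2.73,"z":0.42,"az":-6.55,"hand":60},
    {"x":-7.07,"y":-2.73,"z":0.42,"az":-6.55,"hand":60},
    {"x":-7.07,"y":-2.73,"z":0.42,"az":-6.55,"hand":60}
  ]
}}

```text
invalid input
```

Emit:
{"name": "drive_tool", "arguments": {
  "plan": [
    {"x":-1.0,"y":-0.4,"z":0.05,"ax":0,"ay":0,"az":-1.0,"hand":85},
    {"x":-2.0,"y":-0.8,"z":0.1,"ax":0,"ay":0,"az":-2.0,"hand":85},
    {"x":-3.0,"y":-1.2,"z":0.15,"ax":0,"ay":0,"az":-3.0,"hand":85},
    {"x":-4.0,"y":-1.6,"z":0.2,"ax":0,"ay":0,"az":-4.0,"hand":85},
    {"x":-5.0,"y":-2.0,"z":0.3,"ax":0,"ay":0,"az":-5.0,"hand":60},
    {"x":-6.0,"y":-2.4,"z":0.4,"ax":0,"ay":0,"az":-6.0,"hand":60},
    {"x":-7.07,"y":-2.73,"z":0.42,"ax":0,"ay":0,"az":-6.55,"hand":60},
    {"x":-7.07,"y":-2.73,"z":0.42,"ax":0,"ay":0,"az":-6.55,"hand":60}
  ],
  "grip_force": 40
}}

```text
clock: 0.95
eef_pos: [486.5, 356.9, 209.9]
tcp_rot: [-3.141, -0.0, -2.761]
contact_force: [0.4, 0.8, 0.3]
opening: 0.702
grasp_force: 0.0
```

```bash
python3 - <<'E'
from rig import imaging
from h import *
import go
go.main(484,359,210,201.8)
c=imaging.camera_info("wrist");im=imaging.grab_frame("wrist");cv2.imwrite("pics/w1.png",im[:,:,::-1])
print(px(c,[[524,375,92],[444,343,92]]))
go.main(484,359,100,201.8)
E
```

```text
t 0.95 pos [486.5 356.9 209.9] rpy [-179.96   -0.   -158.2 ] F [0.4 0.8 0.3] g 0.0 open 0.702
xyz [ 0.03   0.057 -0.002] a [-0.007 -0.001  0.   ]
[[256.62076173 219.2271431 ]
 [256.92805679 138.05708908]]
t 1.0 pos [488.9 355.3 209.8] rpy [-1.7988e+02  6.0000e-02 -1.5834e+02] F [ 2.6 -2.3 -0.2] g 0.0 open 0.703
xyz [0.066 0.11  2.196] a [-0.02   0.01  -0.023]
```

View pics/w1.png

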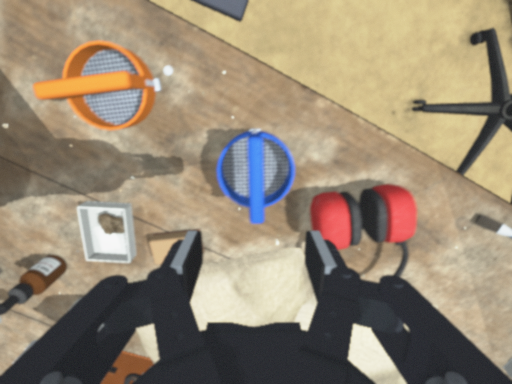

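The wrist view shows the blue bar upright from (256,138) to (256,222), which matches my prediction. The earmuff edge is at x≈312, far enough away. I'll lower part way, let it settle and re-measure.

Emit:
{"name": "drive_tool", "arguments": {
  "plan": [
    {"x":0,"y":0,"z":0.6,"ax":0,"ay":0,"az":0,"hand":46},
    {"x":0,"y":0,"z":1.2,"ax":0,"ay":0,"az":0,"hand":46},
    {"x":0,"y":0,"z":1.6,"ax":0,"ay":0,"az":0,"hand":46},
    {"x":0,"y":0,"z":1.6,"ax":0,"ay":0,"az":0,"hand":46},
    {"x":0,"y":0,"z":1.6,"ax":0,"ay":0,"az":0,"hand":46}
  ]
}}

```text
clock: 1.5
eef_pos: [484.0, 359.6, 130.4]
tcp_rot: [-3.141, -0.001, -2.761]
contact_force: [0.6, 0.6, 0.0]
opening: 0.542
grasp_force: 0.0
```

```bash
python3 - <<'E'
from rig import imaging
from h import *
import go
go.main(484,359,65,201.8)
c=imaging.camera_info("wrist");im=imaging.grab_frame("wrist");cv2.imwrite("pics/w2.png",im[:,:,::-1])
m=bluemask(im);print((m>0).sum())
# bar columns per row
for v in range(60,330,15):
    u=np.flatnonzero(m[v]); 
    if len(u): print(v,u.min(),u.max(),len(u))
print(px(c,[[524,375,92],[444,343,92],[484,359,92]]))
go.main(484,359,65,201.8)
E
```

```text
t 1.5 pos [484.  359.6 130.4] rpy [-1.7999e+02 -3.0000e-02 -1.5821e+02] F [0.6 0.6 0. ] g 0.0 open 0.542
xyz [ 0.004 -0.01   1.309] a [-0.001 -0.006 -0.002]
3297
150 226 281 36
165 213 292 13
180 205 300 16
195 205 303 20
210 208 299 43
225 219 289 69
240 246 264 6
255 247 263 17
[[253.48411915 263.26958922]
 [253.42565463 155.29400935]
 [253.45726686 213.03292235]]
t 1.55 pos [484.5 360.  131.2] rpy [ 1.7998e+02  5.0000e-02 -1.5821e+02] F [ 0.1 -0.6  0.1] g 0.0 open 0.539
xyz [ 0.018 -0.014  1.324] a [ 0.003  0.009 -0.002]
```

View pics/w2.png

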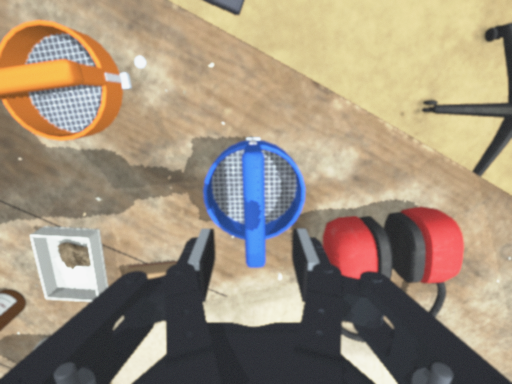

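The bar is at u≈254 with its far end at v≈268, within 1–2 mm of prediction, and the fingers straddle it. I'll lower and grip.

Emit:
{"name": "drive_tool", "arguments": {
  "plan": [
    {"x":0,"y":0,"z":0.5,"ax":0,"ay":0,"az":0,"hand":46},
    {"x":0,"y":0,"z":1.0,"ax":0,"ay":0,"az":0,"hand":46},
    {"x":0,"y":0,"z":1.31,"ax":0,"ay":0,"az":0,"hand":46},
    {"x":0,"y":0,"z":1.31,"ax":0,"ay":0,"az":0,"hand":30},
    {"x":0,"y":0,"z":1.31,"ax":0,"ay":0,"az":0,"hand":10},
    {"x":0,"y":0,"z":1.31,"ax":0,"ay":0,"az":0,"hand":6},
    {"x":0,"y":0,"z":1.31,"ax":0,"ay":0,"az":0,"hand":6},
    {"x":0,"y":0,"z":1.31,"ax":0,"ay":0,"az":0,"hand":6}
  ],
  "grip_force": 70
}}

```text
clock: 2.35
eef_pos: [484.8, 359.9, 65.9]
tcp_rot: [3.141, 0.002, -2.762]
contact_force: [-0.2, 0.3, 4.6]
opening: 0.172
grasp_force: 69.1
```

Emit:
{"name": "drive_tool", "arguments": {
  "plan": [
    {"x":0,"y":0,"z":0,"ax":0,"ay":0,"az":0,"hand":6},
    {"x":0,"y":0,"z":0,"ax":0,"ay":0,"az":0,"hand":6}
  ],
  "grip_force": 70
}}

```text
clock: 2.55
eef_pos: [484.8, 360.0, 65.9]
tcp_rot: [3.141, 0.002, -2.762]
contact_force: [-0.6, 0.3, 7.0]
opening: 0.175
grasp_force: 69.4
```

Emit:
{"name": "drive_tool", "arguments": {
  "plan": [
    {"x":0,"y":0,"z":-0.4,"ax":0,"ay":0,"az":0,"hand":6},
    {"x":0,"y":0,"z":-1.2,"ax":0,"ay":0,"az":0,"hand":6},
    {"x":0,"y":0,"z":-2.0,"ax":0,"ay":0,"az":0,"hand":6},
    {"x":0,"y":0,"z":-2.7,"ax":0,"ay":0,"az":0,"hand":6},
    {"x":0,"y":0,"z":-3.0,"ax":0,"ay":0,"az":0,"hand":6},
    {"x":0,"y":0,"z":-3.0,"ax":0,"ay":0,"az":0,"hand":6}
  ]
}}

```text
clock: 3.15
eef_pos: [485.0, 360.0, 216.6]
tcp_rot: [3.141, 0.004, -2.761]
contact_force: [0.4, 0.0, -2.4]
opening: 0.172
grasp_force: 68.6
```

```bash
python3 go.py 583 -42.6 190 197.3
```

```text
t 3.15 pos [485.  360.  216.6] rpy [ 179.95    0.2  -158.22] F [ 0.4  0.  -2.4] g 68.6 open 0.172
xyz [ 1.17  -8.205  0.52 ] a [0.01  0.033 0.747]
```

Emit:
{"name": "drive_tool", "arguments": {
  "plan": [
    {"x":0.08,"y":-0.6,"z":0,"ax":0,"ay":0,"az":0.1,"hand":6},
    {"x":0.2,"y":-1.4,"z":0,"ax":0,"ay":0,"az":0.2,"hand":6},
    {"x":0.34,"y":-2.35,"z":0,"ax":0,"ay":0,"az":0.3,"hand":6},
    {"x":0.47,"y":-3.3,"z":0,"ax":0,"ay":0,"az":0.4,"hand":6},
    {"x":0.6,"y":-4.25,"z":0,"ax":0,"ay":0,"az":0.5,"hand":6},
    {"x":0.74,"y":-5.2,"z":0,"ax":0,"ay":0,"az":0.6,"hand":6},
    {"x":0.87,"y":-6.1,"z":0,"ax":0,"ay":0,"az":0.7,"hand":6},
    {"x":0.97,"y":-6.8,"z":0,"ax":0,"ay":0,"az":0.747,"hand":6}
  ]
}}

```text
clock: 3.95
eef_pos: [564.2, 23.0, 212.1]
tcp_rot: [3.141, -0.004, -2.841]
contact_force: [0.6, -0.1, -2.4]
opening: 0.174
grasp_force: 68.7
```

Emit:
{"name": "drive_tool", "arguments": {
  "plan": [
    {"x":0.0,"y":-0.5,"z":0,"ax":0,"ay":0,"az":0,"hand":6},
    {"x":0.0,"y":-0.6,"z":0,"ax":0,"ay":0,"az":0,"hand":6},
    {"x":0.0,"y":-0.6,"z":0,"ax":0,"ay":0,"az":0,"hand":6},
    {"x":0.0,"y":-0.6,"z":0,"ax":0,"ay":0,"az":0,"hand":6}
  ]
}}

```text
clock: 4.35
eef_pos: [573.3, -2.1, 213.5]
tcp_rot: [3.141, -0.002, -2.84]
contact_force: [0.5, -0.4, -2.6]
opening: 0.173
grasp_force: 68.7
```

```bash
python3 - <<'E'
from rig import imaging
from h import *
import go
go.main(583,-42.6,170,197.3)
a=[]
for n in ("wrist","top","side"):
    c=imaging.camera_info(n);im=imaging.grab_frame(n);cv2.imwrite(f"pics/{n}3.png",im[:,:,::-1]); a.append(im[:,:,::-1])
    print(n,px(c,[[583,-42.6,60]]).round(1))
w=a[0]; t=a[1][120:240,270:430]; s=a[2][60:180,190:350]
cv2.imwrite("pics/v3.png",np.hstack([cv2.resize(w,(400,300)),cv2.resize(t,(400,300),interpolation=cv2.INTER_CUBIC)]))
go.main(583,-42.6,170,197.3)
E
```

```text
t 4.35 pos [573.3  -2.1 213.5] rpy [ 1.7994e+02 -1.1000e-01 -1.6269e+02] F [ 0.5 -0.4 -2.6] g 68.7 open 0.173
xyz [ 0.055 -0.832  0.869] a [ 0.01  -0.018  0.001]
wrist [[217.4 170.9]]
top [[348.3 180.5]]
side [[271.4 146.9]]
t 4.5 pos [573.8  -1.8 214.4] rpy [ 1.7998e+02 -3.0000e-02 -1.6262e+02] F [-0.3  1.  -2.3] g 68.7 open 0.172
xyz [ 0.067 -0.834  0.888] a [ 0.004 -0.005  0.013]
```

View pics/v3.png

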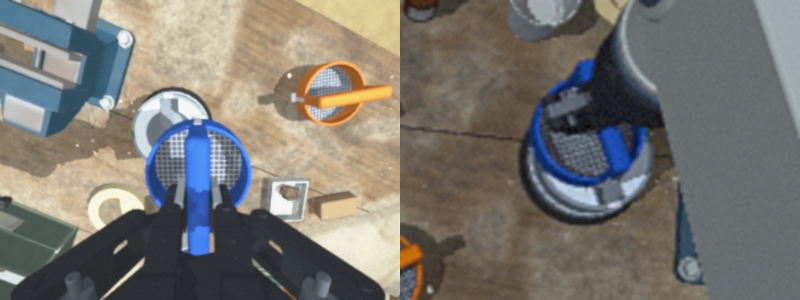

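Wrist view: the sieve is held squarely with the base behind it and the vise clear to the left. The top view is partly hidden by the arm. I'll move over the base to just above the ring and check there.

Emit:
{"name": "drive_tool", "arguments": {
  "plan": [
    {"x":0.03,"y":-0.4,"z":0.2,"ax":0,"ay":0,"az":0,"hand":6},
    {"x":0.06,"y":-0.83,"z":0.6,"ax":0,"ay":0,"az":0,"hand":6},
    {"x":0.06,"y":-0.83,"z":1.1,"ax":0,"ay":0,"az":0,"hand":6},
    {"x":0.06,"y":-0.83,"z":1.4,"ax":0,"ay":0,"az":0,"hand":6},
    {"x":0.06,"y":-0.83,"z":1.4,"ax":0,"ay":0,"az":0,"hand":6},
    {"x":0.06,"y":-0.83,"z":1.4,"ax":0,"ay":0,"az":0,"hand":6}
  ]
}}

```text
clock: 5.1
eef_pos: [583.8, -42.8, 145.1]
tcp_rot: [3.141, -0.0, -2.839]
contact_force: [0.3, -1.3, -2.3]
opening: 0.171
grasp_force: 68.7
```

```bash
python3 - <<'E'
from rig import imaging
from h import *
import go
go.main(583,-42.6,107.5,197.3)
a=[]
for n in ("wrist","side"):
    c=imaging.camera_info(n);im=imaging.grab_frame(n)[:,:,::-1].copy();cv2.imwrite(f"pics/{n}4.png",im)
    a.append(im)
w=a[0][80:290,130:410]; s=a[1][85:175,210:330]
cv2.imwrite("pics/v4.png",np.hstack([cv2.resize(w,(400,300)),cv2.resize(s,(400,300),interpolation=cv2.INTER_CUBIC)]))
E
```

```text
t 5.1 pos [583.8 -42.8 145.1] rpy [ 1.7999e+02 -1.0000e-02 -1.6265e+02] F [ 0.3 -1.3 -2.3] g 68.7 open 0.171
xyz [0.014 0.008 0.752] a [ 0.001 -0.001  0.008]
```

View pics/v4.png

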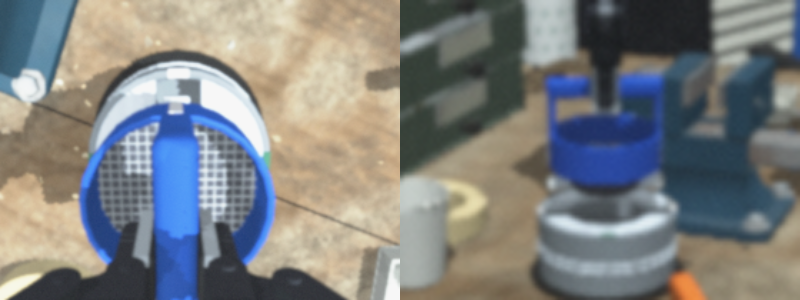

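The wrist view has the lug (177,105) in line with the base's white mark (178,73). The side view has the bar centred over the base (605 against 608, which the camera's roll explains). I'll lower slowly.

Emit:
{"name": "drive_tool", "arguments": {
  "plan": [
    {"x":0,"y":0,"z":0.1,"ax":0,"ay":0,"az":0,"hand":6},
    {"x":0,"y":0,"z":0.2,"ax":0,"ay":0,"az":0,"hand":6},
    {"x":0,"y":0,"z":0.3,"ax":0,"ay":0,"az":0,"hand":6},
    {"x":0,"y":0,"z":0.38,"ax":0,"ay":0,"az":0,"hand":6},
    {"x":0,"y":0,"z":0.46,"ax":0,"ay":0,"az":0,"hand":6},
    {"x":0,"y":0,"z":0.54,"ax":0,"ay":0,"az":0,"hand":6},
    {"x":0,"y":0,"z":0.54,"ax":0,"ay":0,"az":0,"hand":6}
  ]
}}

```text
clock: 5.9
eef_pos: [583.3, -43.5, 117.1]
tcp_rot: [3.141, -0.001, -2.84]
contact_force: [-0.6, 0.1, -1.6]
opening: 0.168
grasp_force: 68.8
```

Emit:
{"name": "drive_tool", "arguments": {
  "plan": [
    {"x":0,"y":0,"z":0.06,"ax":0,"ay":0,"az":0,"hand":6},
    {"x":0,"y":0,"z":0.12,"ax":0,"ay":0,"az":0,"hand":6},
    {"x":0,"y":0,"z":0.16,"ax":0,"ay":0,"az":0,"hand":6},
    {"x":0,"y":0,"z":0.19,"ax":0,"ay":0,"az":0,"hand":6},
    {"x":0,"y":0,"z":0.19,"ax":0,"ay":0,"az":0,"hand":6}
  ]
}}

```text
clock: 6.4
eef_pos: [583.6, -43.4, 108.1]
tcp_rot: [3.141, -0.0, -2.84]
contact_force: [-0.6, -0.3, -2.9]
opening: 0.169
grasp_force: 68.8
```

Emit:
{"name": "drive_tool", "arguments": {
  "plan": [
    {"x":0,"y":0,"z":0.02,"ax":0,"ay":0,"az":0,"hand":6},
    {"x":0,"y":0,"z":0.03,"ax":0,"ay":0,"az":0,"hand":6},
    {"x":0,"y":0,"z":0.03,"ax":0,"ay":0,"az":0,"hand":6}
  ]
}}

```text
clock: 6.7
eef_pos: [583.6, -43.3, 107.8]
tcp_rot: [3.141, 0.0, -2.84]
contact_force: [-4.2, 1.3, 8.6]
opening: 0.173
grasp_force: 70.3
```

Seated, with 8.6 N of contact at the expected height. Now I'll turn clockwise, which is positive about the downward tool z.

Emit:
{"name": "drive_tool", "arguments": {
  "plan": [
    {"x":0,"y":0,"z":0,"ax":0,"ay":0,"az":0.6,"hand":6},
    {"x":0,"y":0,"z":0,"ax":0,"ay":0,"az":1.4,"hand":6},
    {"x":0,"y":0,"z":0,"ax":0,"ay":0,"az":2.3,"hand":6},
    {"x":0,"y":0,"z":0,"ax":0,"ay":0,"az":3.2,"hand":6},
    {"x":0,"y":0,"z":0,"ax":0,"ay":0,"az":4.1,"hand":6},
    {"x":0,"y":0,"z":0,"ax":0,"ay":0,"az":5.0,"hand":6}
  ]
}}

```text
clock: 7.3
eef_pos: [584.9, -43.7, 107.8]
tcp_rot: [-3.142, 0.003, 2.916]
contact_force: [1.1, -1.0, 4.6]
opening: 0.173
grasp_force: 69.6
```

```bash
python3 go.py 583.6 -43.3 107.8 107.3; python3 -c "
from rig import monitor;print(monitor.sense()['wrist_torque'])"
```

```text
t 7.3 pos [584.9 -43.7 107.8] rpy [-1.800e+02  1.600e-01  1.671e+02] F [ 1.1 -1.   4.6] g 69.6 open 0.173
xyz [0.027 0.003 0.   ] a [0.013 0.024 9.966]
[-0.28571031 -0.08034815  0.08553602]
```

Free turning with low forces, so I'll continue.

Emit:
{"name": "drive_tool", "arguments": {
  "plan": [
    {"x":0,"y":0,"z":0,"ax":0,"ay":0,"az":0.9,"hand":6},
    {"x":0,"y":0,"z":0,"ax":0,"ay":0,"az":1.8,"hand":6},
    {"x":0,"y":0,"z":0,"ax":0,"ay":0,"az":2.7,"hand":6},
    {"x":0,"y":0,"z":0,"ax":0,"ay":0,"az":3.6,"hand":6},
    {"x":0,"y":0,"z":0,"ax":0,"ay":0,"az":4.5,"hand":6},
    {"x":0,"y":0,"z":0,"ax":0,"ay":0,"az":5.4,"hand":6},
    {"x":0,"y":0,"z":0,"ax":0,"ay":0,"az":6.3,"hand":6},
    {"x":0,"y":0,"z":0,"ax":0,"ay":0,"az":7.0,"hand":6}
  ]
}}

```text
clock: 8.1
eef_pos: [584.8, -43.9, 107.8]
tcp_rot: [3.14, 0.002, 2.184]
contact_force: [0.1, -2.2, 3.3]
opening: 0.172
grasp_force: 69.7
```

Emit:
{"name": "drive_tool", "arguments": {
  "plan": [
    {"x":0,"y":0,"z":0,"ax":0,"ay":0,"az":0.9,"hand":6},
    {"x":0,"y":0,"z":0,"ax":0,"ay":0,"az":1.8,"hand":6},
    {"x":0,"y":0,"z":0,"ax":0,"ay":0,"az":2.6,"hand":6},
    {"x":0,"y":0,"z":0,"ax":0,"ay":0,"az":3.0,"hand":6},
    {"x":0,"y":0,"z":0,"ax":0,"ay":0,"az":3.0,"hand":6},
    {"x":0,"y":0,"z":0,"ax":0,"ay":0,"az":3.0,"hand":6}
  ]
}}

```text
clock: 8.7
eef_pos: [584.7, -43.8, 107.8]
tcp_rot: [3.14, 0.001, 1.874]
contact_force: [-0.9, -2.1, 5.3]
opening: 0.169
grasp_force: 70.0
```

```bash
python3 go.py 583 -43 107.8 107.3; python3 - <<'E'
from rig import monitor,imaging
from h import *
print(monitor.sense()['wrist_torque'])
im=imaging.grab_frame("wrist")[:,:,::-1].copy();s=imaging.grab_frame("side")[85:175,210:330,::-1]
cv2.imwrite("pics/v5.png",np.hstack([cv2.resize(im[80:290,130:410],(400,300)),cv2.resize(s,(400,300),interpolation=cv2.INTER_CUBIC)]))
E
```

```text
t 8.7 pos [584.7 -43.8 107.8] rpy [1.7989e+02 6.0000e-02 1.0735e+02] F [-0.9 -2.1  5.3] g 70.0 open 0.169
xyz [ 0.025 -0.027  0.   ] a [0.018 0.011 0.008]
[-0.35342418  0.22361938 -0.11243079]
```

View pics/v5.png

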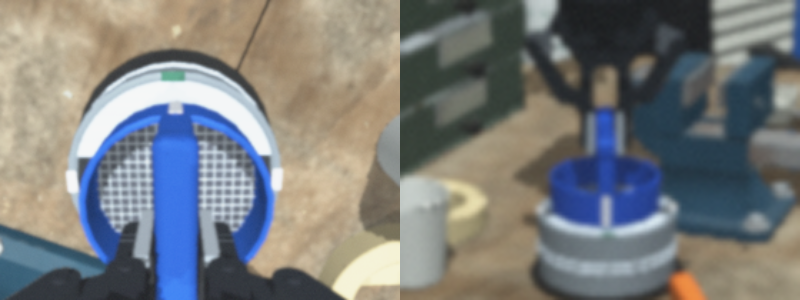

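The wrist view shows the bar (u≈176) in line with the green mark (173,75) and the white marks level at the sides. The side view shows the cup sitting on the ring. I'll release and retreat.

Emit:
{"name": "drive_tool", "arguments": {
  "plan": [
    {"x":0,"y":0,"z":0,"ax":0,"ay":0,"az":0,"hand":20},
    {"x":0,"y":0,"z":0,"ax":0,"ay":0,"az":0,"hand":35},
    {"x":0,"y":0,"z":0,"ax":0,"ay":0,"az":0,"hand":46},
    {"x":0,"y":0,"z":0,"ax":0,"ay":0,"az":0,"hand":46},
    {"x":0,"y":0,"z":0,"ax":0,"ay":0,"az":0,"hand":46}
  ]
}}

```text
clock: 9.3
eef_pos: [583.6, -43.4, 106.7]
tcp_rot: [-3.141, -0.0, 1.873]
contact_force: [-0.7, -0.3, -0.4]
opening: 0.539
grasp_force: 0.0
```

Emit:
{"name": "drive_tool", "arguments": {
  "plan": [
    {"x":0,"y":0,"z":-0.3,"ax":0,"ay":0,"az":0,"hand":46},
    {"x":0,"y":0,"z":-0.8,"ax":0,"ay":0,"az":0,"hand":46},
    {"x":0,"y":0,"z":-1.4,"ax":0,"ay":0,"az":0,"hand":46},
    {"x":0,"y":0,"z":-1.9,"ax":0,"ay":0,"az":0,"hand":46},
    {"x":0,"y":0,"z":-2.0,"ax":0,"ay":0,"az":0,"hand":46},
    {"x":0,"y":0,"z":-2.0,"ax":0,"ay":0,"az":0,"hand":46}
  ]
}}

```text
clock: 9.9
eef_pos: [584.3, -43.5, 208.4]
tcp_rot: [3.139, 0.001, 1.873]
contact_force: [-0.7, -0.3, -0.2]
opening: 0.538
grasp_force: 0.0
```

```bash
python3 - <<'E'
from rig import monitor,imaging
from h import *
s=monitor.sense();print(s["clock"],s["contact_force"],s["opening"])
im=imaging.grab_frame("wrist")[:,:,::-1].copy();s=imaging.grab_frame("side")[85:205,190:350,::-1]
cv2.imwrite("pics/v6.png",np.hstack([cv2.resize(im[80:290,130:410],(400,300)),cv2.resize(s,(400,300),interpolation=cv2.INTER_CUBIC)]))
E
```

```text
9.9 [-0.65945659 -0.3193927  -0.22890251] 0.5378376560119373
```

View pics/v6.png

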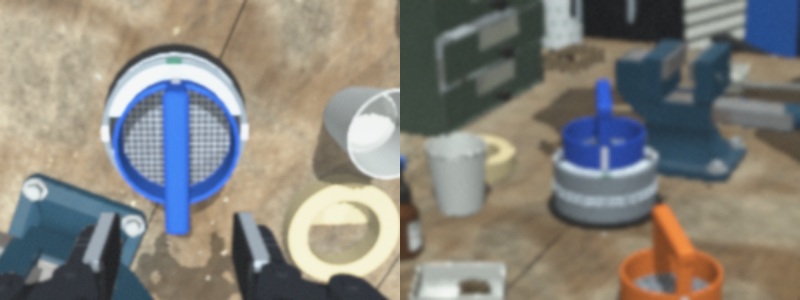

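The released sieve sits on the ring, with its bar (176,90)–(178,232) pointing at the green mark (174,60). The gripper is clear and the orange sieve is untouched.

```bash
python3 -c "
from rig import r;print(r.sign_off())"
```

```text
the job is handed in; nothing more can be done
None
```

The blue sieve is seated on the base and turned a quarter turn clockwise, its bar lined up with the green marks to about 1°; it is released, the orange sieve was left where it stood, and the job was handed in at about 10 s.

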